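# Nest a glaze test tile under the reading head

### The job

Take the blue-glazed test tile from the plaster bat and nest it, glaze up, on the plate of the colour-reading stand: lying flat on the plate, clamped by the sprung brass jaw against the steel lip opposite, and pushed sideways until it touches the red side stop. Do not push the jaw to the end of its travel, and leave the other two tiles and the jar where they are.

Things in the scene. Friction and masses are not known exactly. Their poses are not given: they have to be found in the camera images.
- tile_blue: flat square stoneware glaze test tile, 50 x 50 x 10 mm, 55 g nominal, pale clay with a glossy blue top face. Origin: centre of its underside; x and y run parallel to its sides, z up out of the glazed face. The tile to be nested. One of three on the bat, in any of three places, turned up to 0.45 rad either way from the bat's own x.
- tile_green: flat square stoneware glaze test tile, 50 x 50 x 10 mm, 55 g nominal, pale clay with a glossy green top face. Origin: centre of its underside; x and y run parallel to its sides, z up out of the glazed face. Leave it alone.
- tile_amber: flat square stoneware glaze test tile, 50 x 50 x 10 mm, 55 g nominal, pale clay with a glossy amber-brown top face. Origin: centre of its underside; x and y run parallel to its sides, z up out of the glazed face. Leave it alone.
- bat: white plaster slab lying on the table, fixed, 150 (x) x 300 (y) x 30 mm high; the tiles lie on its top. Origin: centre of its underside.
- stage: colour-reading stand, fixed: grey base 150 (x) x 120 (y) mm with an aluminium plate, plate top 40 mm above the table. Origin: centre of the base's underside; x points away from the robot across the stand, y to its left. A round column, 24 mm diameter, to 215 mm above the table, stands at x +55, y -85 mm with an arm to the reading head.
- head_edge (a point): middle of the near lower edge of the white reading head that hangs over the far half of the nest, 55 mm above the plate and straight above the nest point; the head reaches 66 mm to +x and 35 mm to either side of it and is 100 mm tall. The gripper must come in beneath it leaning 30 to 45 degrees from vertical, its body towards the near (-x) side.
- nest (a point): point on the plate's top where the centre of the nested tile's underside belongs; axes as the stand's. The tile is carried over the lip, presses the jaw back until its near edge clears the lip, goes down flat to the plate, and is slid to +y until it meets the red stop.
- lip (a point): middle of the fixed steel lip's face towards the tile, at the plate's top: x -25 mm from the nest point. The lip is 36 mm wide (y), 6 mm thick (to -x) and 5 mm high.
- side_stop (a point): middle of the red side stop's face towards the tile, at the plate's top: x +19, y +25 mm from the nest point. The stop is a fixed block 10 mm (x) x 10 mm (to +y), 7 mm high; a nested tile touches it with the far part of its +y side, and a finger has room beside it on the near part.
- jaw (a joint): how far the jaw is pushed back along the stand's +x (m): 0 free, 0.008 with a nested 50 mm tile, 0.015 the end of its travel, which must not be reached. Spring: about 2.8 N to start it, 350 N/m beyond that (5.6 N when the tile is nested). Its friction drags on the tile by up to 9 N when the tile goes down or sideways against it, and can hold a tile up clear of the plate.
- jaw_face (a point): centre line of the jaw's face towards the lip, 10 mm above the plate (the jaw reaches from 3 to 20 mm above the plate); at x = +17 mm from the nest when free, and it moves with the jaw.
- jar: amber glass jar with white cap, 60 mm diameter, 85 mm high, standing on the table. Origin: centre of its underside. Leave it alone.
Things that resemble listed ones, but are neither listed nor needed, are in the scene too. What is shaped like the tile_blue but black is not meant. Of the things shaped like the stage, the grey one is meant.

How it is judged:
By the outcome, as a careful person would: the job done as asked, in the order asked, and still so for the second after the job is handed in, with the robot touching nothing.
It also fails if it takes over 43 s, if anything falls off the work surface, if the arm or the gripper's body presses on something with over 40 N, if the wrist force passes 120 N, or if a joint passes its speed limit or range.

### The arm

A 7-joint arm with a two-finger parallel gripper is mounted at the origin on the work surface. World frame = base frame: x ahead of the robot, y to its left, z up, the work surface at z = 0. Lengths are in m, angles in rad, forces in N, time in s.
With the tool pointing down it reaches from about 0.35 to 0.9 m from the base axis. Payload 8.1 kg.
Tool frame: the origin (TCP) lies at the very end of the fingers, on their centre line; the grasp point (between the pads) lies robot.grip_depth behind it (robot.grip_depth is the distance from the TCP to the grasp point, in m); z points along the fingers, y is the line along which they close (so a half turn about z gives the same grasp; the last joint's range is limited). The gripper opens to 92 mm and grips with 3 to 60 N. Pads are 19 mm wide; open, the fingers measure 130 mm over their backs; the gripper's body (75 mm by 190 mm) begins 47 mm behind the grasp point.
Start: joints at [1.125, 0.434, 0.025, 1.573, -0.012, 1.134, -0.075], TCP at [0.21, -0.589, 0.227] pointing down, gripper open.
Joint ranges: [-2.62, 2.62], [-0.44, 2.09], [-1.27, 1.32], [0.08, 2.57], [-1.32, 4.46], [0.12, 2], [-2.74, 2.74]. Speed limits (rad/s): [2.22, 2.22, 3.01, 3.01, 3.14, 3.14, 3.14].

### API

Orientations are given as a unit quaternion [w, x, y, z].
In Python, from rig import robot, inverse_kinematics, viewer, order gives the robot as it stands. Calls block until the motion is done:
- robot.move_to(position, orientation): joint-space move of the TCP to a pose.
- robot.movel(position, rot=None, v=0.15): straight line of the TCP; rot=None keeps the orientation; v is the mean speed in m/s.
- robot.goto_joints(angles): joint-space move.
- robot.command_gripper(opening): opening from 0.0 (shut) to 1.0 (fully open); the grip force is fixed at half the most; returns when the fingers have stopped.
- robot.pause(seconds).
- inverse_kinematics(position, orientation): joint angles nearest the present ones, or None.
- robot.get_obs(): the state.
- viewer.grab_frame(name): name is "scene" or "top" or "wrist"; returns (picture, depth): 400x640x3 uint8, red, green, blue; 400x640 float32, m along the optical axis (not along the pixel's ray), 0 where there is no reading.
- viewer.camera_info(name): a dict with "fx", "fy", "cx", "cy" (pixels), "cam_to_world" (4x4, takes a point from camera to world coordinates). Camera axes: x right, y down, z forward; pixel columns grow to the right and rows downward; lengths in m; the calibration is good to about 2 mm. A picture is of the moment at which its call begins: read the wrist's pose just before it. camera_info takes no time and is no camera call; for the wrist camera it gives the pose at the moment of the call.
A pose or a line that the arm cannot do raises robot.IKError and nothing moves.
- order.close_job(): hands the job in; it is judged then, once.
The state is a dict: "time_s": time; "q": joint angles; "qd": joint speeds; "joint_efforts": joint torques, N m; "tool_pos": TCP position; "ee_rot": TCP orientation; "wrist_force": force on the tool from outside, world axes, zero at the start; "wrist_torque": the same for the moment, N m; "grip_width": opening from 0.0 (shut) to 1.0 (fully open); "finger_force": force on a finger pad.
Only numpy, scipy, OpenCV 4.12 (cv2) and the standard library are available. Lean on these libraries where they do the work, as an engineer would, in place of code of your own. Each camera call takes 0.05 s, during which the arm holds its last target. There are 200 camera calls.

## Working session

There is one attempt and no reset: what is moved stays moved. The work goes in short steps, each a Python script; the robot and the scene stay as the last script left them, time stands still between calls to the robot, and variables do not carry over. Pictures are saved under pics/ and viewed, at most 12 in all, crops included, and the job is handed in when it is done.

```bash
ls; mkdir -p pics; cat > h.py <<'E'
import numpy as np,cv2
from rig import robot, inverse_kinematics, viewer, order
from scipy.spatial.transform import Rotation as R
def snap(n,name):
    i=viewer.camera_info(n); p,d=viewer.grab_frame(n)
    cv2.imwrite(f'pics/{name}.png',p[:,:,::-1]); np.savez(f'pics/{name}.npz',p=p,d=d,M=i['cam_to_world'],k=[i['fx'],i['fy'],i['cx'],i['cy']])
    return p,d,i
def load(name):
    z=np.load(f'pics/{name}.npz'); return z['p'],z['d'],z['M'],z['k']
def plane(uv,z,M,k):
    uv=np.atleast_2d(uv).astype(float); r=np.c_[(uv[:,0]-k[2])/k[0],(uv[:,1]-k[3])/k[1],np.ones(len(uv))]@M[:3,:3].T
    o=M[:3,3]; return o+r*((z-o[2])/r[:,2])[:,None]
def pt(uv,d,M,k):
    u,v=uv; Z=d[v,u]; return M[:3,:3]@np.array([(u-k[2])/k[0]*Z,(v-k[3])/k[1]*Z,Z])+M[:3,3]
E
python3 - <<'E'
from h import *
a=snap('top','top0')[0];snap('scene','scene0')
print(robot.grip_depth,robot.get_obs()['time_s'],robot.get_obs()['ee_rot'])
print(viewer.camera_info('top'))
E
```

```text
pics
0.0188 0.1 [-6.82868797e-04  9.85353937e-01  1.70520138e-01 -1.86913089e-04]
{'fx': 431.8038439646372, 'fy': 431.8038439646372, 'cx': 314.42436552212763, 'cy': 190.67407252358916, 'cam_to_world': array([[ 0.02517161, -0.99630741,  0.08208491,  0.52482206],
       [-0.99957443, -0.02629483, -0.01263128, -0.03196845],
       [ 0.01474304, -0.08173202, -0.99654529,  1.02556136],
       [ 0.        ,  0.        ,  0.        ,  1.        ]])}
```

View pics/top0.png

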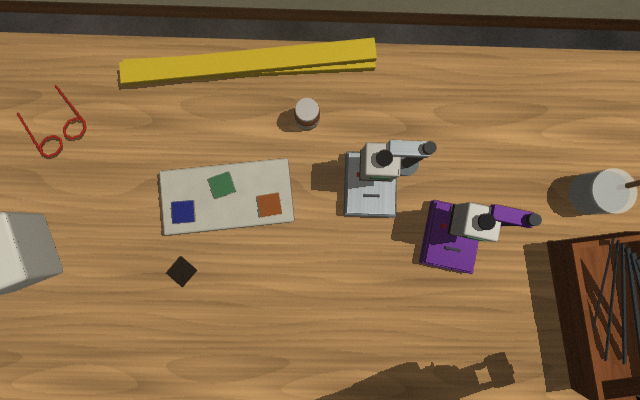

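View pics/scene0.png

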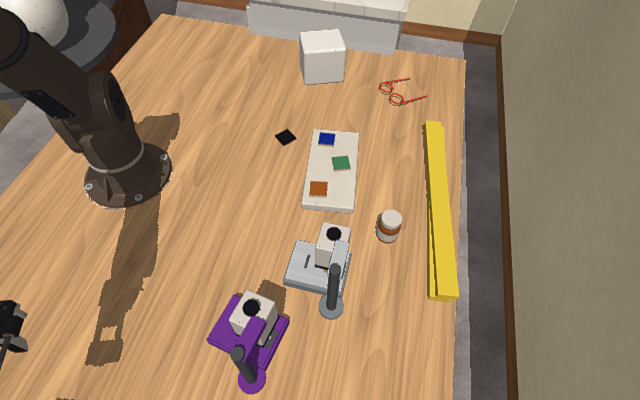

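Top view: blue tile at (183,212) on the bat. Lookalikes for it are the black tile (181,271) on the table, green (221,185) and amber (268,205). The grey stand is at (370,184) and its purple lookalike at (452,237). I choose blue (183,212) and the grey stand. The scene view agrees: blue (327,139), grey stand (320,265).

```bash
python3 - <<'E'
from h import *
p,d,M,k=load('top0')
hsv=cv2.cvtColor(p,cv2.COLOR_RGB2HSV)
def blob(m,c):
    cs,_=cv2.findContours(m.astype(np.uint8),0,1); return [x for x in cs if cv2.pointPolygonTest(x,c,False)>=0][0]
b=blob((hsv[...,0]>105)&(hsv[...,0]<130)&(hsv[...,1]>150),(183,212))
bx=cv2.boxPoints(cv2.minAreaRect(b)); P=plane(bx,.04,M,k); print('blue',P.round(4),P.mean(0),np.linalg.norm(np.diff(P,axis=0),axis=1))
print('depth pt',pt((183,212),d,M,k),'bat',pt((170,185),d,M,k))
for uv in [(360,205),(385,208),(371,196),(378,150),(352,170),(430,148)]: print(uv,pt(uv,d,M,k).round(3))
c=cv2.resize(p[130:225,330:445],None,fx=5,fy=5,interpolation=cv2.INTER_CUBIC)
e=cv2.resize(p[170:235,155:245],None,fx=2.2,fy=5,interpolation=cv2.INTER_CUBIC)
e=cv2.resize(p[155:285,155:245],None,fx=2.2,fy=2.2); o=np.zeros((475,800,3),np.uint8); o[:,:575]=c; o[:e.shape[0],580:580+e.shape[1]]=e
cv2.imwrite('pics/crop1.png',o[:,:,::-1])
E
```

```text
blue [[0.5716 0.2787 0.04  ]
 [0.5728 0.2334 0.04  ]
 [0.5274 0.2313 0.04  ]
 [0.5263 0.2764 0.04  ]] [0.5495355  0.25495347 0.04      ] [0.04530236 0.04541262 0.0451328 ]
depth pt [0.54958896 0.2531402  0.0384718 ] bat [0.61104965 0.28810326 0.03127164]
(360, 205) [ 0.576 -0.149  0.043]
(385, 208) [ 0.57  -0.207  0.041]
(371, 196) [ 0.597 -0.173  0.047]
(378, 150) [ 0.677 -0.165  0.189]
(352, 170) [ 0.656 -0.13   0.04 ]
(430, 148) [ 0.679 -0.26   0.216]
```

View pics/crop1.png

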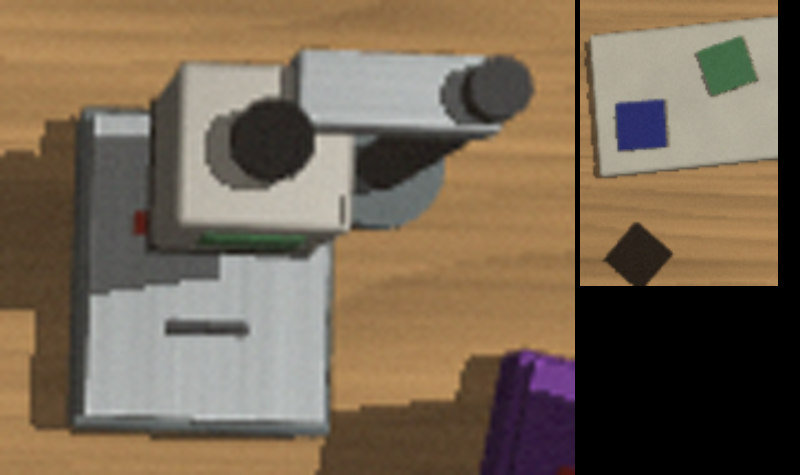

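The crop shows a glossy blue tile lying on the plaster bat, with the black one off it on the table. The grey stand's lip runs through about (371,196) in the full frame, and the red stop is at about (358,175). Next I take wrist close-ups of both.

```bash
cat >> h.py <<'E'
def ori(th,psi):
    s,c=np.sin(th),np.cos(th); z=np.array([s*np.cos(psi),s*np.sin(psi),-c]); y=-np.array([-np.sin(psi),np.cos(psi),0]); x=np.cross(y,z)
    return R.from_matrix(np.c_[x,y,z]).as_quat()[[3,0,1,2]]
def st(t=''):
    o=robot.get_obs(); print(t,round(o['time_s'],2),np.round(o['tool_pos'],4),'F',np.round(o['wrist_force'],1),'w',round(o['grip_width'],3),'ff',np.round(o['finger_force'],1))
E
python3 - <<'E'
from h import *
th=np.radians(40)
robot.move_to([0.50,-0.175,0.19],ori(th,0)); st()
snap('wrist','w_stage'); p,d,i=snap('scene','s1')
print(np.round(viewer.camera_info('wrist')['cam_to_world'],3))
w=load('w_stage')[0]
o=np.zeros((500,800,3),np.uint8);
o[:,:]=cv2.resize(w,(800,500)); o[:160,:256]=cv2.resize(p[150:400,100:500],(256,160)); cv2.imwrite('pics/v2.png',o[:,:,::-1])
for y in (0.255,):
  for t in ([0.556,.255,.0375],[0.556,.255,.16]): print(inverse_kinematics(t,ori(th,0)))
print(inverse_kinematics([.64,-.17,.05],ori(th,0)))
E
```

```text
Traceback (most recent call last):
rig.IKError: the arm cannot take that pose within its joint ranges
```

```bash
python3 - <<'E'
from h import *
fl=lambda q:(R.from_quat(q[[1,2,3,0]])*R.from_euler('z',np.pi)).as_quat()[[3,0,1,2]]
for nm,t in dict(nest=[.635,-.17,.05],nestup=[.60,-.17,.07],look=[.5,-.175,.19],look2=[.54,-.175,.15],bat=[.556,.255,.0375],batup=[.55,.25,.12]).items():
  for th in (0,20,30,35,40,45):
    for psi in (-.0,):
      for f in (0,1):
        q=ori(np.radians(th),psi); q=fl(q) if f else q
        r=inverse_kinematics(t,q); print(nm,th,f,None if r is None else np.round(r,2))
E
```

```text
nest 0 0 [ 0.25  0.66 -0.1   1.65  0.08  0.83 -1.46]
nest 0 1 [ 0.58  0.76 -0.65  1.62  0.54  0.95  1.32]
nest 20 0 [ 0.29  0.55 -0.09  1.98 -0.1   0.27 -1.26]
nest 20 1 [ 0.8   0.7  -0.82  1.94  0.99  0.51  0.92]
nest 30 0 [0.23 0.53 0.03 2.14 4.43 0.15 0.5 ]
nest 30 1 [ 0.65  0.6  -0.54  2.1   1.64  0.16  0.24]
nest 35 0 [ 0.65  0.6  -0.51  2.17  2.58  0.2   2.46]
nest 35 1 [ 1.01  0.82 -1.05  2.15  1.92  0.51  0.14]
nest 40 0 [ 0.8   0.68 -0.69  2.23  2.64  0.37  2.48]
nest 40 1 [ 1.03  0.85 -1.05  2.21  2.22  0.54 -0.11]
nest 45 0 [ 0.95  0.79 -0.88  2.27  2.65  0.55  2.58]
nest 45 1 [ 1.06  0.9  -1.06  2.27  2.46  0.63 -0.29]
nestup 0 0 [ 0.27  0.6  -0.11  1.73  0.09  0.82 -1.46]
nestup 0 1 [ 0.61  0.69 -0.65  1.7   0.5   0.93  1.34]
nestup 20 0 [ 0.32  0.48 -0.1   2.05 -0.12  0.28 -1.23]
nestup 20 1 [ 0.75  0.58 -0.69  2.01  0.78  0.41  1.09]
nestup 30 0 None
nestup 30 1 [ 0.75  0.54 -0.62  2.16  1.57  0.17  0.32]
nestup 35 0 [ 0.69  0.53 -0.51  2.24  2.71  0.18  2.33]
nestup 35 1 [ 1.05  0.73 -1.04  2.21  1.92  0.44  0.1 ]
nestup 40 0 [ 0.84  0.6  -0.69  2.29  2.73  0.34  2.38
[... 1987 characters left out ...]
-0.08  0.93 -1.07  2.32  1.99  1.36 -0.89]
batup 0 0 [-0.11  0.58 -0.6   1.71  0.39  0.97 -2.43]
batup 0 1 [ 0.17  0.78 -1.12  1.69  0.76  1.17  0.41]
batup 20 0 [-0.95  0.4   0.4   2.07  0.1   0.42 -2.26]
batup 20 1 [ 0.07  0.58 -0.98  1.99  1.06  0.84  0.04]
batup 30 0 [-1.18  0.4   0.59  2.22  0.53  0.19 -2.74]
batup 30 1 [-0.11  0.48 -0.79  2.13  1.33  0.71 -0.29]
batup 35 0 [-0.64  0.37 -0.16  2.23  1.44  0.47  2.63]
batup 35 1 [-0.12  0.5  -0.83  2.19  1.52  0.78 -0.5 ]
batup 40 0 [-1.1   0.4   0.38  2.33  1.81  0.34  2.19]
batup 40 1 [-0.25  0.48 -0.7   2.26  1.67  0.79 -0.71]
batup 45 0 [-0.87  0.42  0.02  2.36  1.91  0.59  2.06]
batup 45 1 [-0.05  0.67 -1.07  2.3   1.8   1.15 -0.78]
```

```bash
cat >> h.py <<'E'
_ori=ori
def ori(th,psi): return (R.from_quat(_ori(th,psi)[[1,2,3,0]])*R.from_euler('z',np.pi)).as_quat()[[3,0,1,2]]
E
python3 - <<'E'
from h import *
robot.movel([.21,-.52,.36],v=.3); st()
robot.move_to([0.49,-0.175,0.24],ori(np.radians(25),0)); st()
snap('wrist','w_stage'); p,d,i=snap('scene','s1')
print(np.round(viewer.camera_info('wrist')['cam_to_world'],3),robot.get_obs()['q'].round(2) if hasattr(robot.get_obs()['q'],'round') else robot.get_obs()['q'])
w=load('w_stage')[0]
o=cv2.resize(w,(800,500)); o[:160,:256]=cv2.resize(p[50:400,0:560],(256,160)); cv2.imwrite('pics/v2.png',o[:,:,::-1])
E
```

```text
0.75 [ 0.2099 -0.5198  0.3602] F [-1.   0.1  0.3] w 0.998 ff 0.0
 2.67 [ 0.49   -0.1756  0.2399] F [ 0.5 -0.5  0. ] w 1.001 ff 0.0
[[ 0.002  0.751  0.661  0.354]
 [ 1.    -0.001 -0.002 -0.176]
 [-0.001  0.661 -0.751  0.351]
 [ 0.     0.     0.     1.   ]] [ 0.57  0.07 -0.24  2.14 -0.24  0.54  2.09]
```

View pics/v2.png

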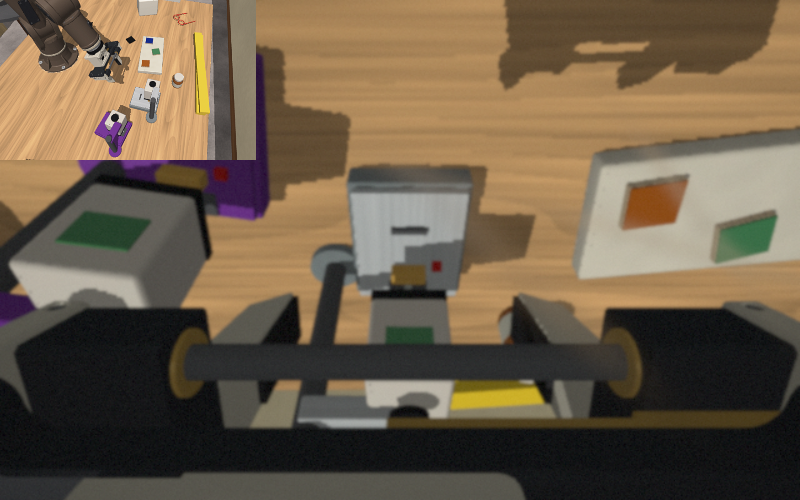

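The wrist view is turned over: image down is +x and right is +y. In full-frame pixels it shows the lip at about (327,185), the red stop at (349,213) and the brass jaw at (326,219). The gripper body is wide along its closing direction, as assumed.

```bash
python3 - <<'E'
from h import *
p,d,M,k=load('w_stage'); hsv=cv2.cvtColor(p,cv2.COLOR_RGB2HSV); g=p.mean(2)
def comp(m,c):
    n,l,s,_=cv2.connectedComponentsWithStats(m.astype(np.uint8)); v,u=np.nonzero(m); j=np.argmin((u-c[0])**2+(v-c[1])**2); L=l[v[j],u[j]]; return l==L
def cnt(m): return cv2.findContours(m.astype(np.uint8),0,1)[0][0]
lip=comp((g<110)&(np.arange(640)[None]>295)&(np.arange(640)[None]<360)&(np.arange(400)[:,None]>175)&(np.arange(400)[:,None]<195),(327,185))
v,u=np.nonzero(lip); print('lip px',u.min(),u.max(),v.min(),v.max(),lip.sum())
a=[v[u==x].max()+.5 for x in range(u.min()+2,u.max()-1)]; print(a)
xs=np.arange(u.min()+2,u.max()-1); f=np.polyfit(xs,a,1)
ends=np.array([[x,np.polyval(f,x)] for x in (u.min()-.5,u.max()+.5)]); E=plane(ends,.045,M,k); print('lip rear top edge',E.round(4),np.linalg.norm(E[1]-E[0]),E.mean(0))
red=comp(((hsv[...,0]<8)|(hsv[...,0]>172))&(hsv[...,1]>140)&(hsv[...,2]>60),(349,213))
v,u=np.nonzero(red); print('red',u.min(),u.max(),v.min(),v.max())
print(plane([[u.min()-.5,v.min()-.5],[u.min()-.5,v.max()+.5],[u.max()+.5,v.max()+.5]],.047,M,k).round(4))
br=comp((hsv[...,0]>10)&(hsv[...,0]<28)&(hsv[...,1]>110)&(np.arange(400)[:,None]>205)&(np.arange(400)[:,None]<235)&(np.arange(640)[None]>295)&(np.arange(640)[None]<345),(326,219))
v,u=np.nonzero(br); print('jaw px',u.min(),u.max(),v.min(),v.max()); print(plane([[u.min()-.5,v.min()],[u.max()+.5,v.min()]],.06,M,k).round(4))
# plate/base outline
for c in [(327,170),(310,200),(345,230)]: print(c,pt(c,d,M,k).round(4))
c=cv2.resize(p[125:245,265:395],None,fx=5,fy=5,interpolation=cv2.INTER_CUBIC)[:600]; cv2.imwrite('pics/c3.png',c[:,:,::-1])
E
```

```text
lip px 313 342 181 187 161
[np.float64(186.5), np.float64(186.5), np.float64(186.5), np.float64(186.5), np.float64(186.5), np.float64(186.5), np.float64(186.5), np.float64(186.5), np.float64(186.5), np.float64(186.5), np.float64(186.5), np.float64(186.5), np.float64(186.5), np.float64(186.5), np.float64(186.5), np.float64(186.5), np.float64(186.5), np.float64(186.5), np.float64(186.5), np.float64(186.5), np.float64(186.5), np.float64(186.5), np.float64(186.5), np.float64(186.5), np.float64(187.5), np.float64(186.5)]
lip rear top edge [[ 0.6006 -0.1905  0.045 ]
 [ 0.601  -0.1536  0.045 ]] 0.03695559170929269 [ 0.60077701 -0.17204234  0.045     ]
red 346 352 210 216
[[ 0.6376 -0.1484  0.047 ]
 [ 0.6503 -0.1479  0.047 ]
 [ 0.6503 -0.1386  0.047 ]]
jaw px 313 339 212 227
[[ 0.6297 -0.1909  0.06  ]
 [ 0.6298 -0.1569  0.06  ]]
(327, 170) [ 0.5793 -0.1727  0.0401]
(310, 200) [ 0.6271 -0.1946  0.0401]
(345, 230) [ 0.6844 -0.1467  0.0394]
```

View pics/c3.png

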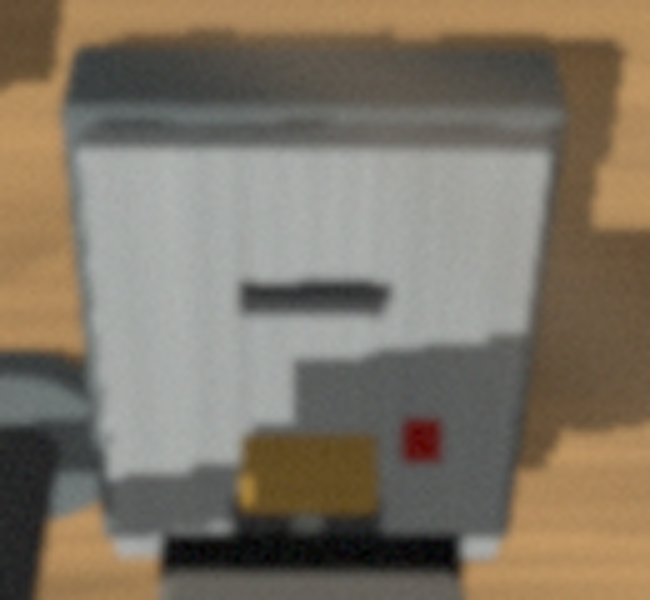

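The crop shows the lip, brass jaw (free) and red stop clearly, and lip, jaw and stop agree on a nest point of about (0.626, -0.173). Next is the tile look.

```bash
python3 - <<'E'
from h import *
p,d,M,k=load('w_stage')
c=np.array([[280.4,155],[375.4,154.6],[286.3,228],[366.5,228]]); P=plane(c,.04,M,k); print(P.round(4)); print('yaw front',-(P[1]-P[0])[0]/(P[1]-P[0])[1],'L',(P[2]-P[0])[1]/(P[2]-P[0])[0],'R',(P[3]-P[1])[1]/(P[3]-P[1])[0])
robot.command_gripper(.75)
for t,a in [([.43,.25,.22],25),([.43,.25,.22],15),([.45,.25,.2],30),([.45,.25,.2],20),([.43,.25,.24],5)]:
    q=inverse_kinematics(t,ori(np.radians(a),0))
    if q is not None: break
print(t,a,np.round(q,2))
robot.move_to([.45,.0,.30],ori(np.radians(25),0))
robot.move_to(t,ori(np.radians(a),0)); st()
p,d,i=snap('wrist','w_tile'); p,d,M,k=load('w_tile')
hsv=cv2.cvtColor(p,cv2.COLOR_RGB2HSV); m=((hsv[...,0]>105)&(hsv[...,0]<130)&(hsv[...,1]>150)&(hsv[...,2]>60)).astype(np.uint8)
cs=max(cv2.findContours(m,0,1)[0],key=cv2.contourArea); print(cv2.boundingRect(cs),cv2.contourArea(cs))
W=plane(cs[:,0],.04,M,k)[:,:2]; r=cv2.minAreaRect((W*1000).astype(np.float32)); print(r)
u,v=np.int32(cs[:,0].mean(0)); print(pt((u,v),d,M,k))
E
```

```text
[[ 0.558  -0.2266  0.04  ]
 [ 0.5576 -0.117   0.04  ]
 [ 0.6796 -0.2296  0.04  ]
 [ 0.6797 -0.1167  0.04  ]]
yaw front 0.003597852548016921 L -0.024123419207451594 R 0.0020389537386812126
[0.43, 0.25, 0.22] 25 [-1.08  0.06  0.21  2.21  0.54  0.66  0.3 ]
 5.49 [0.4306 0.2487 0.2197] F [ 0.8 -1.1  0. ] w 0.749 ff 0.0
(310, 185, 41, 31) 1009.5
((550.4312744140625, 255.68057250976562), (46.18625259399414, 45.94663619995117), 6.317429542541504)
[0.54826344 0.25494104 0.04020516]
```

```bash
python3 - <<'E'
from h import *
for nm,roi in (('w_tile',(295,170,75,60)),('top0',(165,195,36,36))):
    p,d,M,k=load(nm); x,y,w,h=roi; s=8
    b=cv2.resize(p[y:y+h,x:x+w],None,fx=s,fy=s,interpolation=cv2.INTER_CUBIC).astype(float)
    f=b[...,2]-b[...,0]; m=(f>0.5*np.percentile(f,97)).astype(np.uint8)
    c=max(cv2.findContours(m,0,1)[0],key=cv2.contourArea)[:,0]
    W=plane((c+.5)/s-.5+[x,y],.04,M,k)[:,:2]*1000
    r=cv2.minAreaRect(W.astype(np.float32)); print(nm,r)
    C=np.array(r[0]); a=np.radians(r[2]); B=(W-C)@np.array([[np.cos(a),-np.sin(a)],[np.sin(a),np.cos(a)]])
    for ax in (0,1):
        for sg in (1,-1):
            sel=(sg*B[:,ax]>20)&(abs(B[:,1-ax])<17); q=np.polyfit(B[sel,1-ax],B[sel,ax],1); print(ax,sg,np.degrees(np.arctan(q[0])).round(2)*(1 if ax else -1)+r[2],q[1].round(2))
    if nm=='w_tile': cv2.imwrite('pics/c4.png',b[...,::-1].clip(0,255))
E
```

```text
w_tile ((550.8005981445312, 255.5953369140625), (47.3940544128418, 47.1063232421875), 5.985238075256348)
0 1 5.905238075256348 23.41
0 -1 5.905238075256348 -23.39
1 1 5.945238075256348 23.28
1 -1 5.955238075256347 -23.32
top0 ((551.15478515625, 254.2310333251953), (48.8707275390625, 49.07706832885742), 6.1671223640441895)
0 1 6.53712236404419 23.59
0 -1 6.057122364044189 -24.0
1 1 5.597122364044189 24.13
1 -1 5.937122364044189 -24.16[ WARN:0@0.569] global loadsave.cpp:1063 imwrite_ Unsupported depth image for selected encoder is fallbacked to CV_8U.
```

View pics/c4.png

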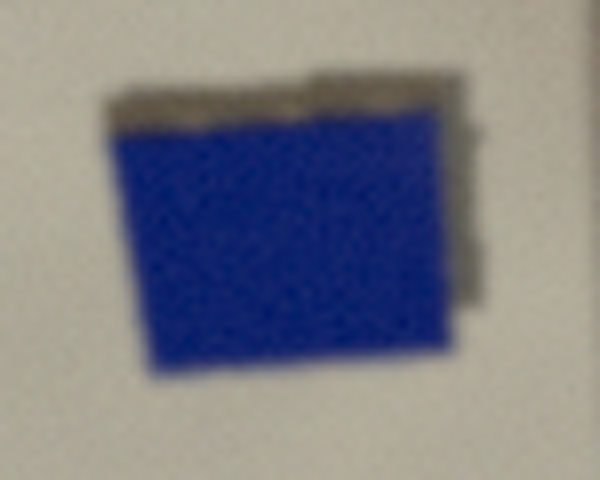

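```bash
python3 - <<'E'
from h import *
th=np.radians(40); ps=np.radians(5.95); q=ori(th,ps)
tz=np.array([np.sin(th)*np.cos(ps),np.sin(th)*np.sin(ps),-np.cos(th)])
T=np.array([.5508,.2555,.0376])+.006*np.array([np.cos(ps),np.sin(ps),0])
robot.move_to(T-.075*tz,q); st('pre')
robot.movel(T-.012*tz,v=.12); robot.movel(T,v=.03); robot.pause(.1); st('at')
robot.command_gripper(0.0); robot.pause(.15); st('grip')
robot.movel(T+[0,0,.05],v=.1); st('up'); 
p,_,_=snap('wrist','w_g'); s,_,_=snap('scene','s_g')
cv2.imwrite('pics/v5.png',np.vstack([cv2.resize(p[120:320],(800,250)),cv2.resize(s[60:260,200:520],(560,350))[:, :800] if 0 else cv2.resize(s[90:215,230:630],(800,250))])[:,:,::-1])
E
```

```text
pre 6.91 [0.5094 0.2509 0.0956] F [ 0.2  0.9 -0.7] w 0.749 ff 0.0
at 8.23 [0.5567 0.256  0.0376] F [ 0.6 -0.4  0.8] w 0.75 ff 0.0
grip 8.85 [0.5567 0.2562 0.0376] F [-1.6  0.2  2.3] w 0.536 ff 30.0
up 9.5 [0.5565 0.2562 0.0874] F [-1.1  0.5 -0.9] w 0.539 ff 30.0
```

View pics/v5.png

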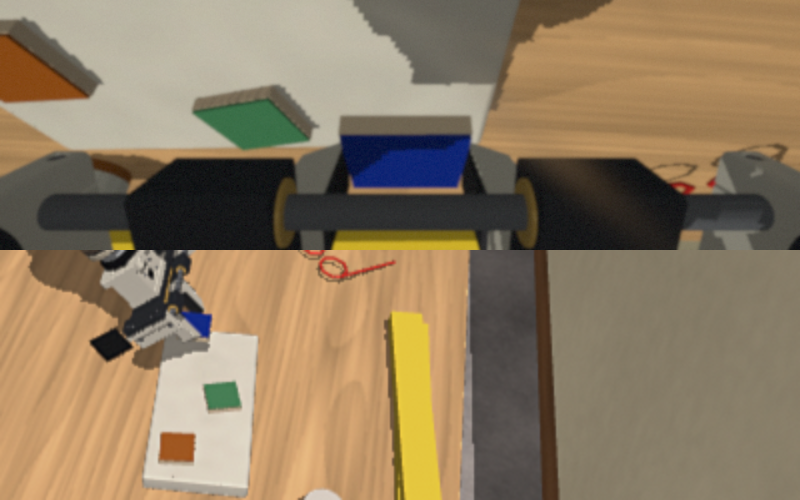

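```bash
python3 - <<'E'
from h import *
p,d,M,k=load('w_g'); hsv=cv2.cvtColor(p,cv2.COLOR_RGB2HSV)
m=((hsv[...,0]>105)&(hsv[...,0]<130)&(hsv[...,1]>120)&(hsv[...,2]>30)).astype(np.uint8); m[:200]=0; m[290:]=0; m[:,:250]=0;m[:,400:]=0
c=max(cv2.findContours(m,0,1)[0],key=cv2.contourArea)[:,0]; print(cv2.boundingRect(c))
us=np.arange(c[:,0].min()+4,c[:,0].max()-3); top=[np.nonzero(m[:,u])[0].min()-.5 for u in us]
f=np.polyfit(us,top,1); e=np.array([[u,np.polyval(f,u)] for u in (us[0],us[-1])]); P=plane(e,.0898,M,k); ps=np.radians(5.95)
t=np.array([.5565,.2562]); L=(P[:,:2]-t)@np.array([[np.cos(ps),-np.sin(ps)],[np.sin(ps),np.cos(ps)]]); print('near edge in tool xy',L.round(4))
th=np.radians(40)
for tgt in ([.48,0,.2],[.56,-.177,.10]):
    robot.move_to(tgt,ori(th,0)); st(); print(np.round(robot.get_obs()['q'],2))
E
```

```text
(273, 228, 103, 42)
near edge in tool xy [[-0.032  -0.0216]
 [-0.0321  0.0211]]
 10.72 [0.4805 0.0006 0.1999] F [-0.8 -0.   0.1] w 0.535 ff 30.0
[-0.4  -0.04  0.17  2.55  1.93  0.16 -0.53]
 12.32 [ 0.5604 -0.1763  0.0999] F [ 0.5 -0.3 -0.5] w 0.536 ff 30.0
[ 0.39  0.4  -0.04  2.39  3.75  0.38 -1.86]
```

```bash
python3 - <<'E'
from h import *
y=-.177; z=.0566
for t in ([.635,y,z],[.635,y,.0476]): print(np.round(inverse_kinematics(t,ori(np.radians(40),0)),2))
robot.movel([.575,y,z+.002],v=.1); robot.movel([.612,y,z],v=.08); robot.pause(.1); st('pre')
for x in (.620,.624,.628,.632,.635):
    robot.movel([x,y,z],v=.04); robot.pause(.05); st(x)
p,_,_=snap('wrist','w_in'); cv2.imwrite('pics/v6.png',cv2.resize(p[150:350,200:450],None,fx=3,fy=3)[:,:,::-1])
E
```

```text
[ 0.3   0.56 -0.01  2.26  3.65  0.39 -1.81]
[ 0.3   0.58  0.    2.26  3.63  0.42 -1.79]
pre 13.62 [ 0.6113 -0.1771  0.0563] F [ 0.2  0.5 -0.3] w 0.534 ff 30.0
0.62 14.03 [ 0.6201 -0.177   0.0566] F [ 0.   0.2 -0.8] w 0.536 ff 30.0
0.624 14.32 [ 0.624  -0.177   0.0565] F [-0.6 -1.  -0.9] w 0.536 ff 30.0
0.628 14.62 [ 0.6275 -0.1771  0.0563] F [-3.7  0.4  0.4] w 0.535 ff 30.0
0.632 14.93 [ 0.6313 -0.1771  0.0562] F [-5.8 -1.3  1. ] w 0.534 ff 30.0
0.635 15.22 [ 0.6341 -0.1771  0.0561] F [-5.7 -0.4  1.5] w 0.539 ff 30.0
```

View pics/v6.png

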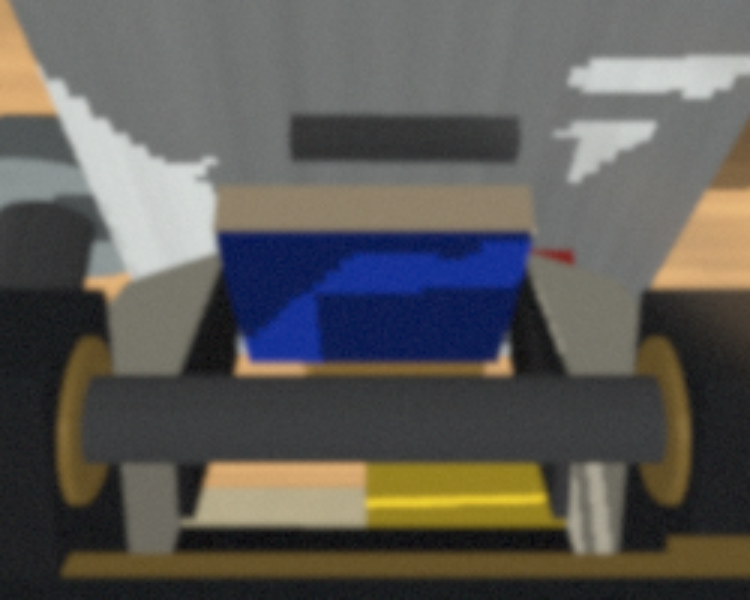

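```bash
python3 - <<'E'
from h import *
p,d,M,k=load('w_in'); g=p.astype(float)
u=slice(300,370)
col=g[195:235,u].mean(1); print(np.c_[np.arange(195,235),col.round(0)].astype(int).tolist())
for v,z in ((203.6,.045),(211.5,.0485),(227.2,.0585)): print(v,plane([[325,v]],z,M,k).round(4))
E
```

```text
[[195, 54, 56, 55], [196, 53, 55, 54], [197, 53, 54, 54], [198, 52, 53, 53], [199, 51, 52, 52], [200, 51, 52, 52], [201, 51, 52, 52], [202, 57, 58, 58], [203, 73, 75, 74], [204, 94, 96, 95], [205, 107, 110, 109], [206, 112, 114, 113], [207, 112, 115, 114], [208, 112, 115, 113], [209, 113, 115, 114], [210, 115, 116, 113], [211, 123, 120, 110], [212, 134, 125, 108], [213, 140, 128, 106], [214, 142, 128, 106], [215, 142, 128, 105], [216, 142, 128, 105], [217, 142, 128, 105], [218, 142, 128, 105], [219, 142, 129, 106], [220, 142, 128, 105], [221, 142, 129, 106], [222, 142, 129, 105], [223, 142, 128, 105], [224, 141, 127, 105], [225, 134, 121, 103], [226, 111, 102, 98], [227, 70, 69, 91], [228, 32, 40, 88], [229, 15, 31, 88], [230, 13, 30, 89], [231, 13, 30, 90], [232, 14, 32, 91], [233, 16, 33, 96], [234, 17, 37, 108]]
203.6 [[ 0.602  -0.1769  0.045 ]]
211.5 [[ 0.6035 -0.1769  0.0485]]
227.2 [[ 0.6008 -0.1769  0.0585]]
```

Tile between the fingers, lip ahead of it at full-frame row 203, tile's near bottom edge at row 211; the red stop is at the right edge. It has about 1.5 mm clearance past the lip, so I push in a little more, then lower.

```bash
python3 - <<'E'
from h import *
y=-.177
robot.movel([.637,y,.0566],v=.04); robot.pause(.05); st('in')
for z in (.0545,.0525,.0505,.049,.0476):
    robot.movel([.637,y,z],v=.03); robot.pause(.05); st(z)
    if robot.get_obs()['wrist_force'][2]>25: break
p,_,_=snap('wrist','w_dn'); M,k=load('w_dn')[2:]
g=p.astype(float)[195:240,300:370].mean(1); print(np.c_[np.arange(195,240),g.round(0)].astype(int)[::1,[0,1,3]].tolist())
cv2.imwrite('pics/v7.png',cv2.resize(p[150:350,200:450],None,fx=3,fy=3)[:,:,::-1])
E
```

```text
in 15.57 [ 0.6359 -0.1771  0.0561] F [-7.1  0.2  2.6] w 0.538 ff 30.0
0.0545 15.88 [ 0.636  -0.1771  0.054 ] F [-7.3  0.1  1.4] w 0.534 ff 30.0
0.0525 16.18 [ 0.636  -0.1772  0.052 ] F [-6.7 -0.4  2.2] w 0.533 ff 30.0
0.0505 16.48 [ 0.6359 -0.1772  0.05  ] F [-6.5 -0.3  2.4] w 0.535 ff 30.0
0.049 16.77 [ 0.6359 -0.1771  0.0485] F [-7.7  0.1  2.1] w 0.538 ff 30.0
0.0476 17.07 [ 0.6363 -0.1771  0.0477] F [-9.2 -0.3  6. ] w 0.538 ff 30.0
[[195, 115, 116], [196, 115, 116], [197, 115, 116], [198, 114, 116], [199, 109, 111], [200, 95, 96], [201, 72, 74], [202, 58, 59], [203, 55, 56], [204, 55, 56], [205, 54, 55], [206, 55, 55], [207, 54, 55], [208, 54, 55], [209, 54, 54], [210, 52, 53], [211, 51, 52], [212, 51, 52], [213, 51, 52], [214, 52, 52], [215, 63, 58], [216, 89, 73], [217, 119, 91], [218, 137, 103], [219, 143, 106], [220, 144, 107], [221, 144, 107], [222, 144, 107], [223, 144, 107], [224, 143, 107], [225, 139, 106], [226, 125, 103], [227, 94, 97], [228, 53, 92], [229, 22, 89], [230, 14, 89], [231, 14, 90], [232, 14, 92], [233, 15, 94], [234, 15, 98], [235, 17, 108], [236, 19, 122], [237, 20, 133], [238, 20, 137], [239, 21, 138]]
```

View pics/v7.png

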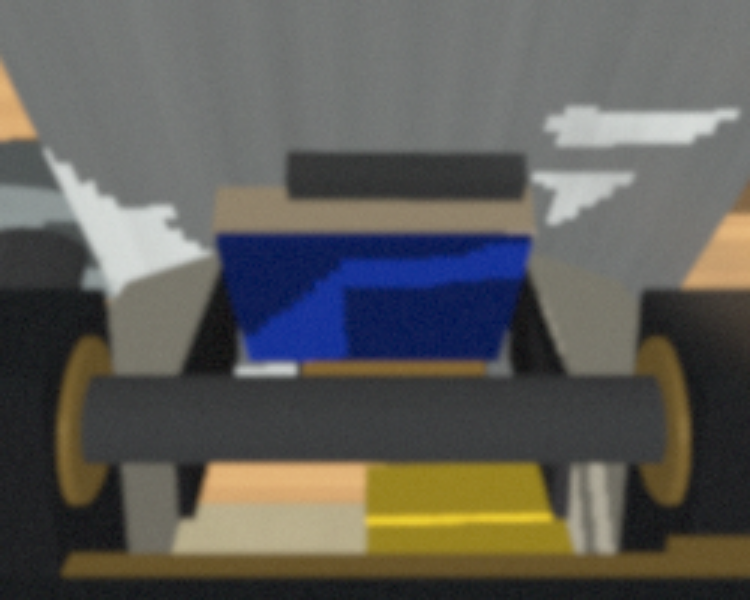

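The tile is down behind the lip, which now hides the foot of its near face (crop row 200). Plate contact shows as Fz of about 6 N. Now I slide it to +y until it meets the stop.

```bash
python3 - <<'E'
from h import *
z=.0474
y=-.177; f0=None
while y<-.166:
    y+=.001; robot.movel([.637,y,z],v=.02); robot.pause(.05); st(round(y,4))
    f=robot.get_obs()['wrist_force'][1]
    if f<-14: break
E
```

```text
-0.176 17.43 [ 0.6363 -0.1771  0.0476] F [-8.6 -1.9  6.2] w 0.537 ff 30.0
-0.175 17.73 [ 0.6362 -0.1769  0.0476] F [-8.6 -5.1  5.2] w 0.534 ff 30.0
-0.174 18.02 [ 0.6362 -0.1768  0.0476] F [-7.5 -5.5  5.1] w 0.536 ff 30.0
-0.173 18.32 [ 0.6362 -0.1763  0.0476] F [-7.9 -6.6  5.2] w 0.532 ff 30.0
-0.172 18.62 [ 0.6362 -0.1755  0.0477] F [-7.5 -6.8  3.9] w 0.532 ff 30.0
-0.171 18.93 [ 0.6362 -0.1746  0.0476] F [-6.4 -8.   4.1] w 0.532 ff 30.0
-0.17 19.23 [ 0.6362 -0.1736  0.0476] F [-8.3 -6.6  4.8] w 0.535 ff 30.0
-0.169 19.52 [ 0.6362 -0.1727  0.0476] F [-7.  -7.4  4.8] w 0.538 ff 30.0
-0.168 19.82 [ 0.6361 -0.1726  0.0477] F [ -6.6 -10.2   3.3] w 0.535 ff 30.0
-0.167 20.12 [ 0.6361 -0.1725  0.0477] F [ -6.9 -11.8   3.8] w 0.533 ff 30.0
-0.166 20.43 [ 0.636  -0.1724  0.0477] F [ -6.4 -13.5   2.5] w 0.536 ff 30.0
```

Motion stopped at y = -0.1726 with the sideways force rising, so the tile is at the stop. Next I ease it back to the lip.

```bash
python3 - <<'E'
from h import *
z=.0472; x=.637
while x>.626:
    x-=.0012; robot.movel([x,-.166,z],v=.02); robot.pause(.03); st(round(x,4))
    if robot.get_obs()['wrist_force'][0]>1.5: break
E
```

```text
0.6358 20.71 [ 0.6358 -0.1724  0.0478] F [ -1.2 -14.1  -0.9] w 0.537 ff 30.0
0.6346 20.99 [ 0.635  -0.1724  0.048 ] F [  0.3 -15.2  -1.6] w 0.536 ff 30.0
0.6334 21.27 [ 0.634  -0.1723  0.0481] F [  1.5 -14.2  -2.4] w 0.533 ff 30.0
0.6322 21.56 [ 0.6331 -0.1723  0.0482] F [  2.2 -14.2  -2.7] w 0.534 ff 30.0
```

```bash
python3 - <<'E'
from h import *
x=.6322
while x>.624:
    x-=.0012; robot.movel([x,-.166,.0472],v=.02); robot.pause(.03); st(round(x,4))
    if robot.get_obs()['wrist_force'][0]>7: break
p,_,_=snap('wrist','w_bk')
g=p.astype(float)[195:240,300:370].mean(1); print(np.c_[np.arange(195,240),g.round(0)].astype(int)[::1,[0,1,3]].tolist())
cv2.imwrite('pics/v8.png',cv2.resize(p[150:350,200:450],None,fx=3,fy=3)[:,:,::-1])
E
```

```text
0.631 21.84 [ 0.6322 -0.1723  0.0484] F [  3.3 -14.9  -2.9] w 0.536 ff 30.0
0.6298 22.12 [ 0.6321 -0.1723  0.0487] F [  9.4 -16.5  -9. ] w 0.536 ff 30.0
[[195, 116, 117], [196, 115, 117], [197, 115, 116], [198, 115, 116], [199, 115, 117], [200, 115, 116], [201, 115, 116], [202, 112, 113], [203, 104, 105], [204, 86, 87], [205, 69, 70], [206, 62, 62], [207, 61, 62], [208, 61, 62], [209, 60, 61], [210, 60, 61], [211, 60, 61], [212, 61, 60], [213, 62, 59], [214, 61, 58], [215, 61, 58], [216, 61, 58], [217, 63, 59], [218, 74, 64], [219, 99, 78], [220, 125, 94], [221, 141, 104], [222, 145, 107], [223, 145, 107], [224, 146, 107], [225, 145, 107], [226, 139, 105], [227, 119, 102], [228, 82, 95], [229, 43, 91], [230, 20, 90], [231, 15, 90], [232, 15, 93], [233, 15, 97], [234, 17, 107], [235, 18, 120], [236, 20, 129], [237, 21, 135], [238, 21, 138], [239, 21, 139]]
```

View pics/v8.png

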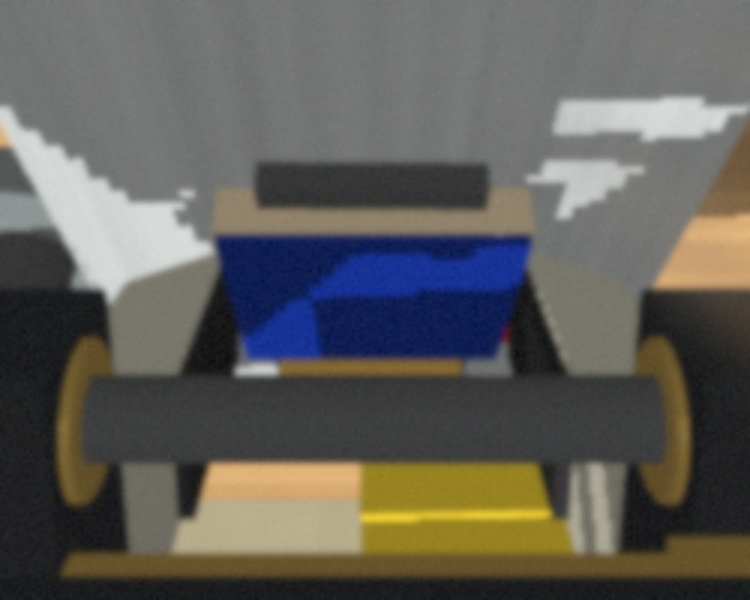

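The lip contact shows as an Fx jump at TCP x = 0.632. The compliant arm has risen about 1 mm, so I press down before letting go.

```bash
python3 - <<'E'
from h import *
z=.0472
while z>.040:
    z-=.0012; robot.movel([.6308,-.167,z],v=.02); robot.pause(.03); st(round(z,4))
    if robot.get_obs()['wrist_force'][2]>13: break
E
```

```text
0.046 22.46 [ 0.6322 -0.1723  0.0477] F [ -0.8 -11.1   4.2] w 0.535 ff 30.0
0.0448 22.74 [ 0.6322 -0.1724  0.0475] F [ -8.3 -10.7  13.9] w 0.538 ff 30.1
```

```bash
python3 - <<'E'
from h import *
robot.movel([.6315,-.1705,.0462],v=.02); robot.pause(.05); st('ease')
robot.command_gripper(.66); st('open')
robot.movel([.632,-.1724,.050],v=.03); st()
th=np.radians(40); tz=np.array([np.sin(th),0,-np.cos(th)])
robot.movel(np.array([.630,-.1724,.052])-.07*tz,v=.1); st('back')
print(np.round(robot.get_obs()['q'],2))
q=ori(np.radians(40),0)
p,_,_=snap('wrist','w_end'); cv2.imwrite('pics/v9.png',cv2.resize(p[130:330,200:450],None,fx=3,fy=3)[:,:,::-1])
E
```

```text
ease 23.13 [ 0.6322 -0.1726  0.0475] F [-7.  -3.7  9.8] w 0.538 ff 30.0
open 23.59 [ 0.6322 -0.17    0.0465] F [ 1.3 -0.1  3.2] w 0.661 ff 1.2
 23.88 [ 0.6318 -0.1726  0.05  ] F [ 0.1 -0.1  0.3] w 0.659 ff 0.0
back 24.76 [ 0.5853 -0.1724  0.1055] F [1.1 0.7 0.3] w 0.66 ff 0.0
[ 0.38  0.41 -0.07  2.34  3.74  0.33 -1.88]
```

View pics/v9.png

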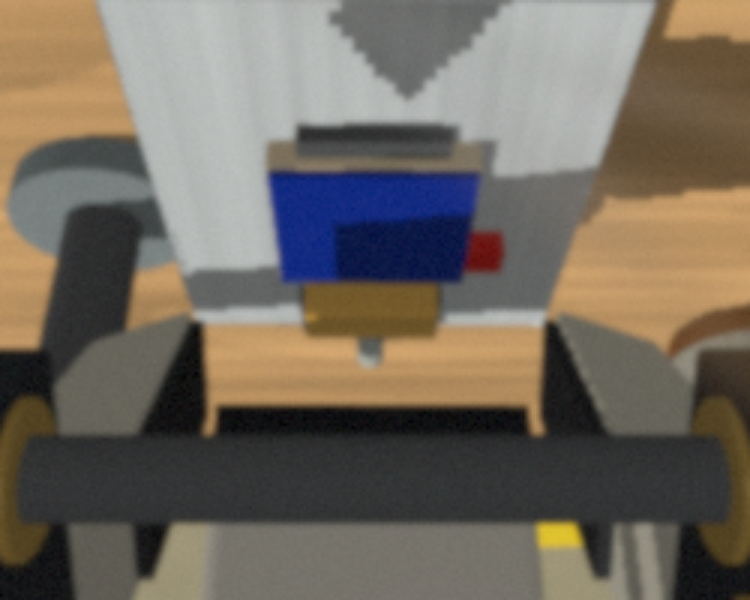

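```bash
python3 - <<'E'
from h import *
p,d,M,k=load('w_end'); hsv=cv2.cvtColor(p,cv2.COLOR_RGB2HSV)
m=((hsv[...,0]>105)&(hsv[...,0]<130)&(hsv[...,1]>150)).astype(np.uint8); m[:150]=0; m[230:]=0
n,l,s,c=cv2.connectedComponentsWithStats(m); L=1+np.argmax(s[1:,4]); mm=(l==L).astype(np.uint8); me=cv2.erode(mm,np.ones((5,5)))
v,u=np.nonzero(me); W=np.array([pt((a,b),d,M,k) for a,b in zip(u,v)]); A=np.c_[W[:,:2]-W[:,:2].mean(0),np.ones(len(W))]; co=np.linalg.lstsq(A,W[:,2],rcond=None)[0]; print('slope x,y,z',co.round(4))
pl=[pt(q,d,M,k)[2].round(4) for q in ((250,180),(380,180),(270,150))]; print('plate z',pl)
C=cv2.findContours(mm,0,1)[0][0][:,0]; B=plane(C,.05,M,k)[:,:2]*1000; print(cv2.minAreaRect(B.astype(np.float32)))
red=((hsv[...,0]<8)|(hsv[...,0]>172))&(hsv[...,1]>140)&(np.arange(640)[None]<380)&(np.arange(640)[None]>340); red[:190]=0;red[:][230:]=0
print(p[211,345:372].tolist())
E
```

```text
slope x,y,z [-0.3038  0.0011  0.0504]
plate z [np.float64(0.0397), np.float64(0.0404), np.float64(0.0399)]
((626.056640625, -172.8464813232422), (48.35260009765625, 47.52032470703125), 0.07753854990005493)
[[10, 23, 70], [10, 23, 70], [0, 12, 65], [18, 26, 74], [11, 26, 69], [11, 27, 70], [10, 20, 70], [15, 28, 73], [3, 22, 70], [24, 28, 70], [45, 28, 66], [80, 34, 56], [100, 28, 33], [106, 25, 22], [107, 19, 13], [104, 14, 7], [107, 20, 17], [107, 19, 21], [106, 20, 18], [105, 20, 17], [107, 28, 22], [106, 37, 34], [101, 57, 55], [99, 82, 79], [98, 96, 93], [94, 96, 94], [95, 98, 94]]
```

```bash
python3 - <<'E'
from h import *
p,d,M,k=load('w_end'); 
def prof(us,rows):
    for r in rows:
        D=d.copy(); a=[pt((u,v),d,M,k) for u in us for v in (r-1,r,r+1)]; print(r,np.mean(a,0).round(4))
print('tile');prof(range(300,350),range(192,222,4)); print('plate');prof(range(265,285),range(150,215,9))
E
```

```text
tile
192 [ 0.6067 -0.1724  0.0499]
196 [ 0.6115 -0.1724  0.05  ]
200 [ 0.6166 -0.1724  0.05  ]
204 [ 0.622  -0.1724  0.0499]
208 [ 0.6261 -0.1724  0.0509]
212 [ 0.6319 -0.1725  0.0508]
216 [ 0.6392 -0.1724  0.05  ]
220 [ 0.6453 -0.1724  0.05  ]
plate
150 [ 0.5749 -0.204   0.04  ]
159 [ 0.5836 -0.2051  0.0399]
168 [ 0.5927 -0.2063  0.04  ]
177 [ 0.6025 -0.2075  0.04  ]
186 [ 0.6133 -0.2089  0.04  ]
195 [ 0.6249 -0.2105  0.0399]
204 [ 0.6375 -0.2121  0.04  ]
213 [ 0.6511 -0.2139  0.04  ]
```

The tile lies flat: its top is 0.050 m from front to back, with the plate at 0.040. It is square (0.08°), centred on the nest estimate, and touches lip, jaw and stop. The robot is clear, so I hand in.

```bash
python3 - <<'E'
from h import *
robot.movel([.53,-.1724,.15],v=.15); robot.pause(.2); st(); print(order.close_job())
E
```

```text
25.63 [ 0.5305 -0.172   0.1494] F [-0.3  0.5  0.3] w 0.657 ff 0.0
the job is handed in; nothing more can be done
None
```

The blue tile is nested flat, glaze up, clamped between jaw and lip and touching the red side stop; I handed the job in at 25.6 s with the robot clear, and no verdict came back.

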